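# Throw off the ratchet pawl, run the slide end to end, drop the pawl again

### The job

Check the ratchet slide for sticky spots. First take the jar that stands in the path of the carriage's grip post and stand it upright on the worktop at least a hand's width clear of the slide, leaving the other jars and the tape roll alone and never letting the carriage push a jar. Then throw the pawl up and over, clear of the toothed wheel, so that it stays up; run the carriage by its post hard up to the left stop (the pawl's end), then all the way back to the right stop, and last throw the pawl back so that it drops fully into the teeth.

Things in the scene. Friction and masses are not known exactly. Their poses are not given: they have to be found in the camera images.
- ratchet_slide: Fixed bench ratchet slide. Origin: middle of the bed's underside, on the worktop; its x points across and away from the robot (front is -x), y along the bed to the left, z up. 'Local' below means this frame, in mm. Grey bed 10 thick, x -34 to 30, y -150 to 150, widened to x 66 for y -50 to 140; a stop at each end, y +-142, up to z 43. Below a guard stand a toothed wheel and its pawl.
- carriage (a joint): Slide of the aluminium carriage (38 x 138, top at z 38) along local +y, in m: 0 = home, at the stop of the -y end (right as the robot sees it); 0.12 = at the stop of the +y end (left), where the pawl is. Friction about 2 N plus 6 N per m/s. Its rack is geared to the wheel: with the pawl down it moves only towards +y, clicking; towards home it locks within 11 mm, at the next tooth.
- post_mid (a point): Middle of the carriage's upright round steel grip post: 16 diameter, from z 36 to 92; this point is at z 66, local x -58, local y = carriage value (mm) - 110. It stands in front of the bed on an arm 22 wide, z 26 to 36, and moves with the carriage. The guard's roof edge passes 28 behind it, so lean the tool here too when it is near the roof.
- wheel (a joint): Angle of the dark upright ratchet wheel (12 teeth, 90 diameter, 14 thick, local x 26 to 40, axle at y 0, z 60), rad: 50 rad per m of carriage, 0 with the carriage home. At home a tooth gap faces the pawl.
- pawl (a joint): Angle of the steel pawl, rad: 0 = nose at the root of a tooth gap (up to 0.15 on a tooth's back), 1.0 = thrown fully up and over, against its stop. Rising angle moves its bar towards local +y. The heavy bar makes it tip over: let go below about 0.45 rad it falls into the teeth, above about 0.8 it falls on to 1.0 and stays. Very light: under 2 N at the bar.
- pawl_pivot (a point): Point on the pawl's axis, which runs along local x at y 80, z 88.5 (this point at x 0). The nose points from here to -y, on to the top of the wheel.
- bar_grip (a point): Grip point on the pawl's throw-over bar: round steel, 14 diameter, along local x from x -26 (free front end) to 38; this point is at x -16. 50 from the pawl's axis, 60 degrees above the horizontal towards -y at pawl 0 (local y 55, z 132); at y 103, z 133 at pawl 1.0; z 138.5 between. It may turn between the fingers. The roof is 60 above it.
- roof_edge (a point): Middle of the front lower edge of the guard's flat green roof (4 thick, underside z 192, local x -30 to 63, y -45 to 135), carried by an upright plate behind it (x 57 to 63); open at the front and at both ends. It covers the bar from above: reach the bar from the front with the tool leaning about 40 degrees, its body on the robot's side.
- jar_a: Closed paint jar, white ridged lid, dark body, 48 diameter, 64 high; origin: centre of its underside. One of the three jars, not always the same, stands in the post's path, on the worktop just in front of the bed (local x -74 to -62, y -135 to -110). The other two stand to the right of the slide.
- jar_b: Closed paint jar, black ridged lid, grey body, 44 diameter, 58 high; origin: centre of its underside. See jar_a.
- jar_c: Closed paint jar, white ridged lid, red body, 44 diameter, 60 high; origin: centre of its underside. See jar_a.
- tape: Flat roll of black tape lying on the worktop, 74 over all, 19 high; origin: centre of its underside. A bystander. Farther right a flat case (190 long) lies on the worktop at y below -0.26 m.
- lane_mid (a point): Point on the worktop at local x -58, y -50: middle of the lane that the grip post sweeps (local y -110 to 10).
Things that resemble listed ones, but are neither listed nor needed, are in the scene too. What is shaped like the jar_c but yellow is not meant. Leave any yellow look-alike of the jar_b alone.

How it is judged:
By the outcome, as a careful person would: the job done as asked, in the order asked, and still so for the second after the job is handed in, with the robot touching nothing.
It also fails if it takes over 72 s, if anything falls off the work surface, if the arm or the gripper's body presses on something with over 40 N, if the wrist force passes 120 N, or if a joint passes its speed limit or range.

### The arm

A 7-joint arm with a two-finger parallel gripper is mounted at the origin on the work surface; the furniture and walls round the work are solid. World frame = base frame: x ahead of the robot, y to its left, z up, the work surface at z = 0. Lengths are in m, angles in rad, forces in N, time in s.
With the tool pointing down it reaches from about 0.425 to 0.95 m from the base axis. Payload 4.7 kg.
Tool frame: the origin (TCP) lies on the centre line of the jaws, within the pads' length; the fingertips stand robot.nose_length ahead of it and the grasp point (between the pads) lies 8 mm behind it (robot.nose_length is the distance from the TCP to the fingertips, in m); z points along the fingers, y is the line along which they close (so a half turn about z gives the same grasp; the last joint's range is limited). The gripper opens to 85 mm and grips with 20 to 120 N. Pads are 22 mm wide; open, the fingers measure 114 mm over their backs; the gripper's body (76 mm by 85 mm) begins 54 mm behind the grasp point. The pads swing forward as they close: fully open they stand 13 mm farther back than shut.
Start: joints at [1.306, 0.469, -0.049, 1.532, 0.024, 1.141, -0.082], TCP at [0.158, -0.656, 0.242] pointing down, gripper open.
Joint ranges: [-2.59, 2.59], [-0.33, 1.99], [-1.39, 1.29], [0.1, 2.45], [-1.04, 4.18], [0.21, 1.99], [-2.66, 2.66]. Speed limits (rad/s): [2.57, 2.57, 3.14, 3.14, 3.14, 3.14, 3.14].

### API

Orientations are given as [roll, pitch, yaw] about the fixed x, y, z axes, in that order (R = Rz(yaw) Ry(pitch) Rx(roll)).
In Python, from plant import robot gives the robot as it stands. Calls block until the motion is done:
- robot.goto(position, orientation): joint-space move of the TCP to a pose.
- robot.move_straight(position, vel=0.15, attitude=None, contact_N=None): straight line of the TCP; attitude=None keeps the orientation; vel is the mean speed in m/s. With contact_N (N) it stops when the force on the tool has changed by that much, and returns True; else False.
- robot.move_joints(angles): joint-space move.
- robot.grip(opening, strength=None): opening from 0.0 (shut) to 1.0 (fully open); strength is the grip in N (None keeps the last); returns when the fingers have stopped.
- robot.sleep(seconds).
- robot.inverse_kinematics(position, orientation): joint angles nearest the present ones, or None.
- robot.sense(): the state.
- robot.grab_frame(name): name is "scene" or "top" or "wrist"; returns a dict with "image" (420x560x3 uint8, red, green, blue), "range_z" (420x560 float32, m along the optical axis (not along the pixel's ray), 0 where there is no reading), "fx", "fy", "cx", "cy" (pixels), "R" (3x3) and "t" (3): a world point X has camera coordinates R X + t. Camera axes: x right, y down, z forward; pixel columns grow to the right and rows downward; lengths in m; the calibration is good to about 2 mm. A picture is of the moment at which its call begins.
A pose or a line that the arm cannot do raises robot.IKError and nothing moves.
- robot.close_job(): hands the job in; it is judged then, once.
The state is a dict: "t": time; "joint_pos": joint angles; "joint_velocities": joint speeds; "effort": joint torques, N m; "tcp_pos": TCP position; "tcp_rot": TCP orientation; "wrist_force": force on the tool from outside, world axes, zero at the start; "torque": the same for the moment, N m; "opening": opening from 0.0 (shut) to 1.0 (fully open); "gripper_force": force on a finger pad.
Only numpy, scipy, OpenCV 4.12 (cv2) and the standard library are available. Lean on these libraries where they do the work, as an engineer would, in place of code of your own. Each camera call takes 0.05 s, during which the arm holds its last target. There are 200 camera calls.

## Working session

There is one attempt and no reset: what is moved stays moved. The work goes in short steps, each a Python script; the robot and the scene stay as the last script left them, time stands still between calls to the robot, and variables do not carry over. Pictures are saved under pics/ and viewed, at most 10 in all, crops included, and the job is handed in when it is done.

```bash
ls; mkdir -p pics; cat > h.py <<'E'
import numpy as np, cv2
from plant import robot
def snap(n,f):
    d=robot.grab_frame(n); cv2.imwrite(f'pics/{f}.png',cv2.cvtColor(d['image'],cv2.COLOR_RGB2BGR)); np.savez(f'pics/{f}.npz',**d); return d
def world(d,u,v,z=None,dep=None):
    r=np.array([(u-d['cx'])/d['fx'],(v-d['cy'])/d['fy'],1.]);R=np.array(d['R']);t=np.array(d['t'])
    if z is None:
        if dep is None: dep=d['range_z'][int(v),int(u)]
        return R.T@(r*dep-t)
    c=-R.T@t; w=R.T@r; return c+w*(z-c[2])/w[2]
def proj(d,X):
    c=d['R']@np.array(X)+d['t']; return np.array([d['fx']*c[0]/c[2]+d['cx'],d['fy']*c[1]/c[2]+d['cy']])
E
python3 - <<'E'
from h import *
for n in('scene','top'):
    d=snap(n,n+'0'); print(n,d['fx'],d['cx'],d['cy'],np.round(d['R'],3).tolist(),np.round(d['t'],3))
    print('cam', -np.array(d['R']).T@d['t'])
    b=cv2.imread(f'pics/{n}0.png'); cv2.imwrite(f'pics/{n}0b.png',cv2.resize(b,(800,600)))
print(robot.nose_length, robot.sense())
E
```

```text
pics
scene 475.8823921869362 279.9584681272686 209.34505891082082 [[-0.75, 0.661, 0.019], [0.336, 0.405, -0.85], [-0.57, -0.631, -0.526]] [ 0.282 -0.037  1.298]
cam [0.96379912 0.64789514 0.64640244]
top 515.6812769333694 278.4183615146257 206.13724109359592 [[-0.026, -1.0, -0.003], [-0.998, 0.026, -0.062], [0.063, 0.001, -0.998]] [0.063 0.405 1.217]
cam [0.32918559 0.05131934 1.24035845]
0.011 {'t': 0.1, 'joint_pos': array([ 1.30613252,  0.46938522, -0.0486177 ,  1.5336135 ,  0.02409968,
        1.14100945, -0.08230129]), 'joint_velocities': array([ 8.06567815e-05, -2.40744670e-03,  3.48699172e-04, -1.91775349e-03,
        1.68276556e-03, -2.66987682e-03,  5.27269224e-04]), 'effort': array([ 5.44109171e-04, -5.11510885e+01, -4.71129420e-02, -2.38389283e+01,
        1.08107884e-02,  4.33084642e-03, -2.93147855e-05]), 'tcp_pos': array([ 0.15757317, -0.65580704,  0.24133342]), 'tcp_rot': array([-3.13976359e+00,  5.49728981e-05,  2.35812595e-01]), 'wrist_force': array([-0.44756307,  0.31924533,  0.61505594]), 'torque': array([ 0.03022636,  0.03365209, -0.00150442]), 'gripper_force': 0.0, 'opening': 0.9977975106250451}
```

View pics/scene0b.png

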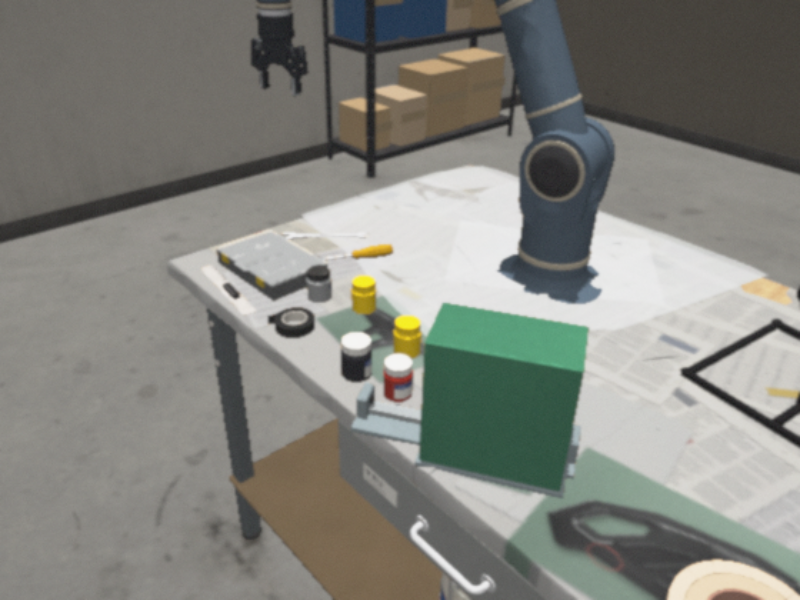

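View pics/top0b.png

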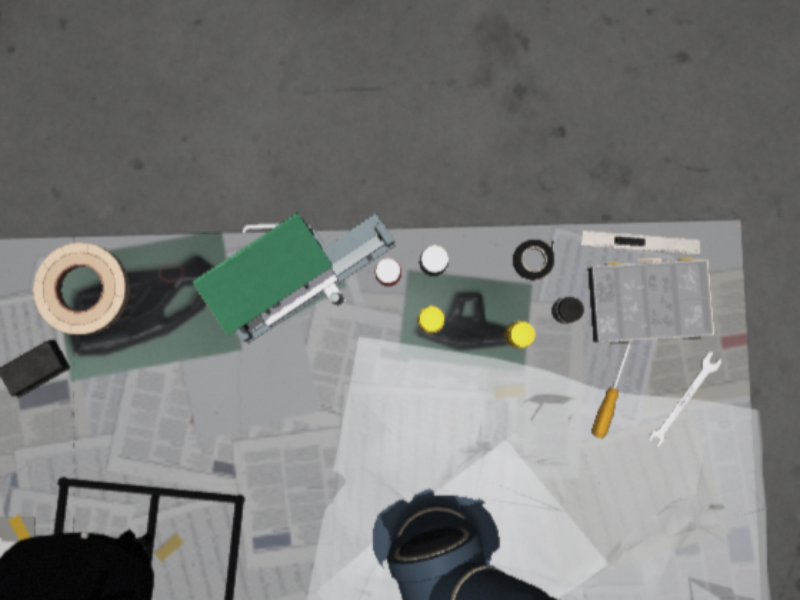

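Scene view: the red jar with a white lid (800-px picture: scene (398,377), top (388,271)) stands just in front of the slide's right end. The others are the black/white jar at top (433,260), the grey/black jar at (568,309), and two yellow decoys at (431,320) and (521,335). The post is at about top (335,297), so the carriage is not at home. Only the red one fits "in front of the bed, in the post's path". I'll measure next and confirm in a crop.

```bash
python3 - <<'E'
from h import *
def ld(f): return dict(np.load(f'pics/{f}.npz'))
d=ld('top0'); im=d['image'].astype(int); Z=d['range_z']
vv,uu=np.mgrid[0:420,0:560]
P=np.stack([(uu-d['cx'])/d['fx'],(vv-d['cy'])/d['fy'],np.ones_like(Z)],-1)*Z[...,None]
W=(P-d['t'])@d['R']
g=(im[...,1]>im[...,0]+30)&(W[...,2]>0.17)&(Z>0)
c=cv2.minAreaRect(np.argwhere(g)[:,::-1].astype(np.float32)); box=cv2.boxPoints(c)
print('roofz',np.median(W[g][:,2]),g.sum())
cor=np.array([world(d,u,v,z=0.196) for u,v in box]);print('corners',cor.round(4).tolist(),np.linalg.norm(cor-np.roll(cor,1,0),axis=1))
ctr=cor.mean(0)
E=[cor[1]-cor[0],cor[2]-cor[1]]; e=max(E,key=np.linalg.norm)[:2]; 
if e[1]<0:e=-e
ey=e/np.linalg.norm(e); ex=np.array([ey[1],-ey[0]]); O=ctr[:2]-ex*.0165-ey*.045
print('O',O,'ex',ex,'yaw',np.degrees(np.arctan2(ex[1],ex[0])))
np.savez('slide.npz',O=O,ex=ex,ey=ey)
L=lambda x,y,z:np.r_[O+ex*x+ey*y,z]
# local coords of blobs
for nm,(u,v),z in [('post',(335,297),.092),('redlid',(388,271),.06),('jar_a',(433,260),.064),('jar_b',(568,309),.058),('y1',(431,320),.06),('y2',(521,335),.06),('tape',(533,260),.019)]:
    w=world(d,u*.7,v*.7,z); wd=W[int(v*.7),int(u*.7)]
    q=w[:2]-O; print(nm,w.round(3),'depth',wd.round(3),'local',(q@ex).round(4),(q@ey).round(4))
# overlay crop
b=cv2.imread('pics/top0.png'); crop=cv2.resize(b[140:250,130:330],(800,440),interpolation=cv2.INTER_CUBIC)
def dot(X,col):
    p=(proj(d,X)-[130,140])*4; cv2.circle(crop,tuple(int(a) for a in p),4,col,1)
for x in(-34,30):
    for y in(-150,150): dot(L(x/1e3,y/1e3,.01),(0,0,255))
for x in(-30,63):
    for y in(-45,135): dot(L(x/1e3,y/1e3,.196),(255,0,255))
dot(L(-.058,-.11,.092),(255,0,0))
cv2.imwrite('pics/crop1.png',crop)
s=ld('scene0'); b=cv2.imread('pics/scene0.png')
cs=cv2.resize(b[200:350,230:420],(760,600),interpolation=cv2.INTER_CUBIC);b0=[230,200]
def dot2(X,col):
    p=(proj(s,X)-b0)*4; cv2.circle(cs,tuple(int(a) for a in p),4,col,1)
for y in(-45,135):
    for x in(-30,63):dot2(L(x/1e3,y/1e3,.196),(255,0,255))
    
for x in(-34,30):dot2(L(x/1e3,-.15,.01),(0,0,255))
w=world(d,388*.7,271*.7,.06); dot2(w,(255,0,0))
cv2.imwrite('pics/crop2.png',cs)
E
```

```text
roofz 0.19718710352620789 3951
corners [[0.4201, 0.3459, 0.196], [0.5168, 0.1945, 0.196], [0.4387, 0.1451, 0.196], [0.3429, 0.2961, 0.196]] [0.09188522 0.17966346 0.09239522 0.17882323]
O [0.43995256 0.19859215] ex [0.84275054 0.53830431] yaw 32.56828002269147
post [0.4   0.151 0.092] depth [0.402 0.152 0.091] local -0.0595 -0.0185
redlid [0.441 0.068 0.06 ] depth [0.443 0.069 0.063] local -0.0693 -0.1112
jar_a [ 0.457 -0.005  0.064] depth [ 0.457 -0.005  0.063] local -0.0954 -0.1808
jar_b [ 0.373 -0.22   0.058] depth [ 0.373 -0.218  0.06 ] local -0.2817 -0.3164
y1 [0.361 0.001 0.06 ] depth [0.361 0.002 0.063] local -0.1732 -0.1242
y2 [ 0.333 -0.142  0.06 ] depth [ 0.334 -0.142  0.055] local -0.2736 -0.2299
tape [ 0.457 -0.174  0.019] depth [ 0.459 -0.177  0.001] local -0.1857 -0.3231
```

View pics/crop1.png

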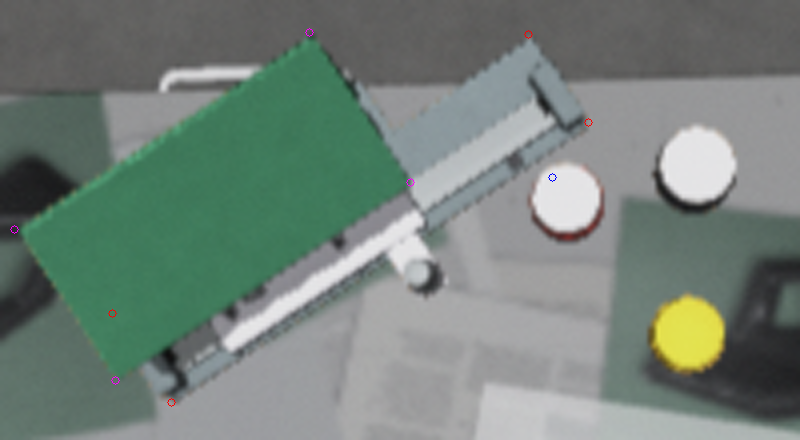

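View pics/crop2.png

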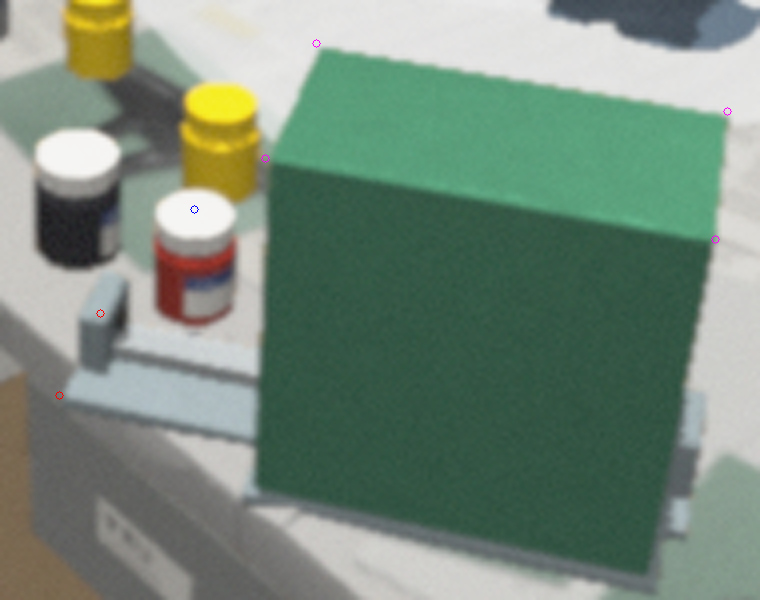

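The crops confirm the red jar with the white lid: crop1 (567,200), crop2 (195,255). It stands in front of the bed at local (-69,-111). The post is at crop1 (421,273), local y about -18, so the carriage is near 0.09. The predicted roof and bed corners fall on the real ones to within about 2 mm. Next I'll check reach, then take two wrist views for height.

```bash
cat >> h.py <<'E'
from scipy.spatial.transform import Rotation as Ro
try:
    _s=np.load('slide.npz'); O,ex,ey=_s['O'],_s['ex'],_s['ey']
except Exception: pass
EX=np.r_[ex,0];EY=np.r_[ey,0];EZ=np.array([0,0,1.])
def L(x,y,z): return np.r_[O+ex*x*1e-3+ey*y*1e-3,z*1e-3]
def loc(w): q=np.array(w)[:2]-O; return np.r_[q@ex,q@ey,w[2]]*1e3
def ori(lean,yax=EY,sgn=1):
    a=np.radians(lean); h=np.cross(yax,EZ) # for EY -> EX
    z=np.sin(a)*h-np.cos(a)*EZ; y=yax*sgn
    return Ro.from_matrix(np.c_[np.cross(y,z),y,z]).as_euler('xyz'), z
def back(p,z,d): return np.array(p)-z*d   # point d metres behind p along tool axis
E
python3 - <<'E'
from h import *
def t(n,p,o):
    q=robot.inverse_kinematics(list(p),list(o)); print(n,np.round(p,3),None if q is None else np.round(q,2))
for s in(1,-1):
    o,_=ori(0,EX,s)
    for p in((.441,.068,.035),(.441,.068,.17),(.443,-.088,.035),(.443,-.088,.17),(.441,.068,.3),(.43,.1,.3)): t('jar%d'%s,p,o)
    for l in(25,32,40):
        o,z=ori(l,EY,s)
        for y in(-110,-18,10): t(f'post{l},{s}',L(-58,y,60),o); t(' bk',back(L(-58,y,60),z,.09),o)
    for l in(40,):
        o,z=ori(l,EY,s)
        for y in(55,110): t(f'bar{l},{s}',L(-18,y,132),o);t(' bk',back(L(-18,y,132),z,.1),o)
E
```

```text
jar1 [0.441 0.068 0.035] [ 0.46  0.59 -0.88  2.2   0.75  0.69 -0.39]
jar1 [0.441 0.068 0.17 ] [ 0.7   0.39 -1.14  2.09  0.45  0.93 -0.12]
jar1 [ 0.443 -0.088  0.035] [ 0.58  0.5  -0.58  2.2   0.5   0.58  0.19]
jar1 [ 0.443 -0.088  0.17 ] [ 0.76  0.28 -0.76  2.09  0.25  0.87  0.42]
jar1 [0.441 0.068 0.3  ] [ 0.79  0.15 -1.12  1.92  0.15  1.16  0.18]
jar1 [0.43 0.1  0.3 ] [ 0.8   0.16 -1.22  1.93  0.17  1.16  0.09]
post25,1 [0.45  0.075 0.06 ] None
 bk [0.418 0.054 0.142] None
post25,1 [0.401 0.152 0.06 ] None
 bk [0.369 0.132 0.142] None
post25,1 [0.386 0.176 0.06 ] None
 bk [0.354 0.155 0.142] None
post32,1 [0.45  0.075 0.06 ] None
 bk [0.41  0.049 0.136] None
post32,1 [0.401 0.152 0.06 ] None
 bk [0.361 0.127 0.136] None
post32,1 [0.386 0.176 0.06 ] None
 bk [0.345 0.15  0.136] None
post40,1 [0.45  0.075 0.06 ] None
 bk [0.402 0.044 0.129] None
post40,1 [0.401 0.152 0.06 ] None
 bk [0.352 0.121 0.129] None
post40,1 [0.386 0.176 0.06 ] None
 bk [0.337 0.145 0.129] None
bar40,1 [0.395 0.235 0.132] None
 bk [0.341 0.201 0.209] None
bar40,1 [0.366 0.282 0.132] None
 bk [0.311 0.247 0.20
[... 393 characters left out ...]
0.418 0.054 0.142] [ 0.54  0.12 -0.66  2.42 -0.47  0.26 -0.67]
post25,-1 [0.401 0.152 0.06 ] None
 bk [0.369 0.132 0.142] None
post25,-1 [0.386 0.176 0.06 ] None
 bk [0.354 0.155 0.142] None
post32,-1 [0.45  0.075 0.06 ] None
 bk [0.41  0.049 0.136] None
post32,-1 [0.401 0.152 0.06 ] None
 bk [0.361 0.127 0.136] None
post32,-1 [0.386 0.176 0.06 ] None
 bk [0.345 0.15  0.136] None
post40,-1 [0.45  0.075 0.06 ] None
 bk [0.402 0.044 0.129] None
post40,-1 [0.401 0.152 0.06 ] None
 bk [0.352 0.121 0.129] None
post40,-1 [0.386 0.176 0.06 ] None
 bk [0.337 0.145 0.129] None
bar40,-1 [0.395 0.235 0.132] None
 bk [0.341 0.201 0.209] None
bar40,-1 [0.366 0.282 0.132] None
 bk [0.311 0.247 0.209] None
```

```bash
cat > kin.py <<'E'
import numpy as np, itertools
from scipy.optimize import least_squares
from scipy.spatial.transform import Rotation as Ro
def fk(p,q,sg):
    # offsets (x,y,z) before each joint, then tool offset + base yaw + tool rotation
    R=Ro.from_rotvec([0,0,p[24]]); x=np.zeros(3)
    for i in range(7):
        x=x+R.apply(p[3*i:3*i+3]); a=np.array([0,0,1.]) if i%2==0 else np.array([0,1.,0])
        R=R*Ro.from_rotvec(a*sg[i]*(q[i]))
    x=x+R.apply(p[21:24]); return x,R*Ro.from_rotvec(p[25:28])
def solve(pos,Rm,P,sg,seed,lo,hi):
    Rt=Ro.from_matrix(Rm)
    f=lambda q:(lambda a:np.r_[(a[0]-pos)*5,(a[1].inv()*Rt).as_rotvec()])(fk(P,q,sg))
    r=least_squares(f,np.clip(seed,lo+.01,hi-.01),bounds=(lo,hi),max_nfev=60); return r.x,np.abs(r.fun).max()
lo=np.array([-2.59,-.33,-1.39,.1,-1.04,.21,-2.66])+.03; hi=np.array([2.59,1.99,1.29,2.45,4.18,1.99,2.66])-.03
E
python3 - <<'E'
from h import *; from kin import *
rng=np.random.default_rng(0); D=[]
while len(D)<50:
    r,a=rng.uniform(.45,.8),rng.uniform(-1.5,1.2); p=[r*np.cos(a),r*np.sin(a),rng.uniform(.05,.5)]
    o=[np.pi+rng.uniform(-.4,.4),rng.uniform(-.4,.4),rng.uniform(-2,2)]
    q=robot.inverse_kinematics(p,o)
    if q is not None: D.append((np.array(p),Ro.from_euler('xyz',o),np.array(q)))
best=None
def res(P,D,sg):
    out=[]
    for p,R,q in D:
        x,Rq=fk(P,q,sg); out+=list((x-p)*3)+list((Rq.as_matrix()-R.as_matrix()).ravel()*.5)
    return np.array(out)
for s in itertools.product((1,-1),repeat=4):
    sg=[s[0],1,s[1],1,s[2],1,s[3]]
    P=np.zeros(28);P[5]=.3;P[11]=.35;P[17]=.3;P[23]=.2
    c=least_squares(res,P,args=(D[:12],sg),max_nfev=30)
    if best is None or c.cost<best[0]: best=(c.cost,sg,c.x); print(best[0],sg)
c=least_squares(res,best[2],args=(D,best[1])); print(c.cost,np.abs(c.fun).max(),c.x.round(3))
np.savez('kin.npz',P=c.x,sg=best[1])
s=robot.sense(); print(fk(c.x,s['joint_pos'],best[1])[0],s['tcp_pos'])
E
```

```text
7.188902853768408 [1, 1, 1, 1, 1, 1, 1]
6.538603345662219 [1, 1, 1, 1, 1, 1, -1]
5.661696524339824 [1, 1, -1, 1, -1, 1, 1]
5.579453263944489 [1, 1, -1, 1, -1, 1, -1]
3.9583129275093794 [-1, 1, 1, 1, 1, 1, 1]
2.8519777084350864 [-1, 1, -1, 1, 1, 1, -1]
5.823219679660014e-21 [-1, 1, -1, 1, -1, 1, -1]
7.029842380541112e-20 1.0390921456604474e-10 [-0.     0.     3.285  0.     0.911 -3.047 -0.    -0.938 -0.084  0.
  0.855  0.638  0.    -0.871 -0.121 -0.    -0.522  0.588  0.     0.522
 -0.619  0.     0.     0.914  0.    -0.    -0.     1.571]
[ 0.15757317 -0.65580704  0.24133342] [ 0.15757317 -0.65580704  0.24133342]
```

```bash
cat > plan.py <<'E'
from h import *; from kin import *
K=np.load('kin.npz');P=K['P'];sg=K['sg']
def R_of(o): return Ro.from_euler('xyz',o).as_matrix()
def multi(pos,o,n=25,seed=0):
    rng=np.random.default_rng(seed);out=[]
    for i in range(n):
        q,e=solve(pos,R_of(o),P,sg,rng.uniform(lo,hi),lo,hi)
        if e<1e-4 and not any(np.abs(q-x).max()<.3 for x in out): out.append(q)
    return out
E
python3 - <<'E'
from plan import *
for s in(1,-1):
    for l,pts in((40,[L(-18,55,132),L(-18,110,132),back(L(-18,55,132),ori(40)[1],.09)]),(30,[L(-58,-110,60),L(-58,10,60)]),(40,[L(-58,-110,60),L(-58,10,60)])):
        for p in pts:
            o,_=ori(l,EY,s); r=multi(p,o,25); print(s,l,loc(p).round()); [print('    ',q.round(2)) for q in r[:6]]
E
```

```text
1 40 [-18.  55. 132.]
1 40 [-18. 110. 132.]
1 40 [-76.  55. 201.]
1 30 [ -58. -110.   60.]
1 30 [-58.  10.  60.]
1 40 [ -58. -110.   60.]
1 40 [-58.  10.  60.]
-1 40 [-18.  55. 132.]
-1 40 [-18. 110. 132.]
-1 40 [-76.  55. 201.]
-1 30 [ -58. -110.   60.]
-1 30 [-58.  10.  60.]
-1 40 [ -58. -110.   60.]
-1 40 [-58.  10.  60.]
```

```bash
python3 - <<'E'
from plan import *
print('check',[x.round(2) for x in multi(np.array([.441,.068,.17]),ori(0,EX,1)[0],20)])
rng=np.random.default_rng(1)
# link sizes: shoulder height etc.
for nm,p,l in(('bar0',L(-20,55,132),40),('bar1',L(-20,108,132),40),('postL',L(-58,10,60),30),('postR',L(-58,-110,60),30)):
  for wr in(0,):
    zt=ori(l)[1]; S=[]
    for i in range(30):
        def f(q):
            x,R=fk(P,q,sg); return np.r_[(x-p)*50,(R.apply([0,0,1])-zt)]
        r=least_squares(f,rng.uniform(lo,hi),bounds=(lo,hi),max_nfev=200)
        x,R=fk(P,r.x,sg)
        if np.linalg.norm(x-p)<.002: S.append((r.cost,r.x,R.as_matrix()))
    S.sort(key=lambda a:a[0])
    for c,q,R in S[:8]:
        z=R[:,2];y=R[:,1]; print(nm,round(c,4),q.round(2),'lean',np.degrees(np.arccos(-z[2])).round(),'zloc',np.round([z@EX,z@EY,z[2]],2),'yloc',np.round([y@EX,y@EY,y[2]],2))
E
```

```text
check [array([-0.69,  0.19,  0.5 ,  2.16, -0.13,  0.82,  0.46]), array([ 0.8 ,  0.51, -1.32,  2.09,  0.59,  1.01, -0.26]), array([ 0.32,  0.24, -0.64,  2.1 ,  0.19,  0.85,  0.13]), array([ 0.58,  0.32, -0.97,  2.09,  0.35,  0.89, -0.02])]
bar0 0.0179 [ 0.53  0.43 -1.36  2.42  1.45  0.47 -1.1 ] lean 29.0 zloc [ 0.49  0.01 -0.87] yloc [0.83 0.32 0.47]
bar0 0.0179 [ 0.53  0.43 -1.36  2.42  1.45  0.47 -0.88] lean 29.0 zloc [ 0.49  0.01 -0.87] yloc [0.75 0.52 0.42]
bar0 0.0179 [ 0.53  0.43 -1.36  2.42  1.45  0.47 -1.29] lean 29.0 zloc [ 0.49  0.01 -0.87] yloc [0.86 0.14 0.48]
bar0 0.0179 [ 0.53  0.43 -1.36  2.42  1.45  0.47 -0.6 ] lean 29.0 zloc [ 0.49  0.01 -0.87] yloc [0.59 0.73 0.34]
bar0 0.0179 [ 0.53  0.43 -1.36  2.42  1.45  0.47 -1.55] lean 29.0 zloc [ 0.49  0.01 -0.87] yloc [ 0.87 -0.12  0.48]
bar0 0.0179 [ 0.53  0.43 -1.36  2.42  1.45  0.47 -1.97] lean 29.0 zloc [ 0.49  0.01 -0.87] yloc [ 0.75 -0.52  0.41]
bar0 0.0179 [ 0.53  0.43 -1.36  2.42  1.45  0.47  0.01] lean 29.0 zloc [ 0.49  0.01 -0.87] yloc [0.12 0.99 0.08]
bar0 0.0179 [ 0.53  0.43 -1.36  2.42  1.45  0.47 -2.02] lean 29.
[... 2092 characters left out ...]
0.11 0.46]
postR 0.0012 [ 0.95  0.81 -1.36  2.42  1.64  0.56 -0.84] lean 28.0 zloc [ 0.46  0.03 -0.89] yloc [0.86 0.21 0.46]
postR 0.0012 [ 0.95  0.81 -1.36  2.42  1.64  0.56 -0.56] lean 28.0 zloc [ 0.46  0.03 -0.89] yloc [0.77 0.48 0.42]
postR 0.0012 [ 0.95  0.81 -1.36  2.42  1.64  0.56 -0.25] lean 28.0 zloc [ 0.46  0.03 -0.89] yloc [0.61 0.72 0.34]
postR 0.0012 [ 0.95  0.81 -1.36  2.42  1.64  0.56  0.35] lean 28.0 zloc [ 0.46  0.03 -0.89] yloc [0.13 0.99 0.1 ]
postR 0.0012 [ 0.95  0.81 -1.36  2.42  1.64  0.56  0.68] lean 28.0 zloc [ 0.46  0.03 -0.89] yloc [-0.16  0.99 -0.05]
postR 0.0012 [ 0.95  0.81 -1.36  2.42  1.64  0.56  0.83] lean 28.0 zloc [ 0.46  0.03 -0.89] yloc [-0.28  0.95 -0.12]
```

My kinematic model is exact. Full 40° lean with the tool straight along local x is out of reach, but about 28° is feasible for the bar and about 18° for the post. I'll start with the jar: two wrist views on the way to it.

```bash
python3 - <<'E'
from h import *
o,_=ori(0,EX,1)
robot.goto([.425,.06,.30],list(o)); 
d1=snap('wrist','w1'); robot.move_straight([.455,.045,.27],vel=.2); d2=snap('wrist','w2')
for d in(d1,d2): print(-np.array(d['R']).T@d['t'], proj(d,[.441,.068,.06]), proj(d,L(-58,-18,92)))
a,b=[cv2.imread(f'pics/w{i}.png') for i in(1,2)]
cv2.imwrite('pics/w12.png',np.vstack([cv2.resize(a,(400,300)),cv2.resize(b,(400,300))]))
im=np.hstack([a,b]); cv2.imwrite('pics/w12.png',cv2.resize(im,(800,300)))
for i,d in enumerate((d1,d2)):
    hsv=cv2.cvtColor(d['image'],cv2.COLOR_RGB2HSV)
    vv,uu=np.mgrid[0:420,0:560];Z=d['range_z'];W=(np.stack([(uu-d['cx'])/d['fx'],(vv-d['cy'])/d['fy'],np.ones_like(Z)],-1)*Z[...,None]-d['t'])@d['R']
    for nm,c,h in(('jar',[.441,.068],(.054,.066)),('post',L(-58,-18,0)[:2],(.085,.098))):
        m=(Z>0)&(W[...,2]>h[0])&(W[...,2]<h[1])&(np.hypot(W[...,0]-c[0],W[...,1]-c[1])<.035)
        if m.sum()>20:
            (u,v),r=cv2.minEnclosingCircle(np.argwhere(m)[:,::-1].astype(np.float32)); print(nm,i,m.sum(),(u,v),r,W[m].mean(0).round(4),loc(W[m].mean(0)).round(1),'zmed',np.median(W[m][:,2]))
print(robot.sense()['t'],robot.sense()['joint_pos'].round(2))
E
```

```text
[0.38079861 0.1288826  0.43088746] [291.64804363 174.39923346] [308.25553217  76.51365839]
[0.41042501 0.11443787 0.40064894] [275.08710618 152.52845226] [290.47586047  36.78211918]
jar 0 1186 (292.3235168457031, 175.14706420898438) 19.763612747192383 [0.4422 0.0673 0.0594] [ -68.8 -111.9   59.4] zmed 0.059511564051118966
post 0 280 (306.5, 77.5) 9.617792129516602 [0.3998 0.1507 0.091 ] [-59.6 -18.7  91. ] zmed 0.09121044505340528
jar 1 1475 (275.83837890625, 153.7117156982422) 21.90519905090332 [0.4424 0.0672 0.0595] [ -68.7 -112.    59.5] zmed 0.05957854573685186
post 1 370 (288.5, 38.5) 11.510964393615723 [0.4001 0.1505 0.0911] [-59.5 -19.1  91.1] zmed 0.091181547608437
3.2833 [ 0.78  0.22 -1.09  1.95  0.22  1.1   0.17]
```

View pics/w12.png

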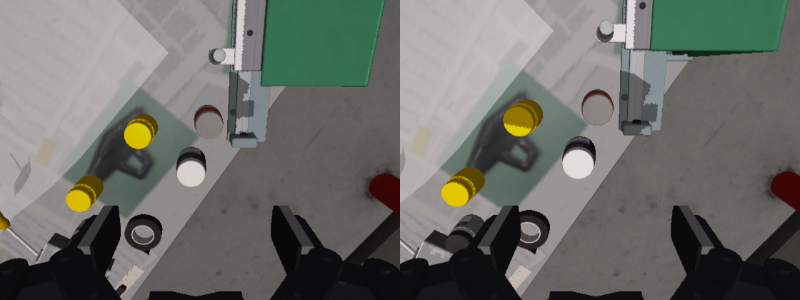

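The wrist views (jar at left half (208,122), right half (597,107); post at (217,56) and (605,32)) agree: jar at (0.442,0.067) with top at 59.5 mm, post at local x -59.5, z 91. I'll shift the slide frame by -1.5 mm in x and move the jar.

```bash
python3 - <<'E'
from h import *
np.savez('slide.npz',O=O-ex*.0015-ey*0,ex=ex,ey=ey)
o,_=ori(0,EX,1); J=np.array([.4423,.0673])
robot.grip(.74,40); 
robot.move_straight([*J,.13],vel=.3)
print(robot.move_straight([*J,.031],vel=.12,contact_N=8))
robot.grip(0,40); s=robot.sense(); print(s['opening'],s['gripper_force'],s['tcp_pos'])
z=s['tcp_pos'][2]
robot.move_straight([*J,.13],vel=.2); s=robot.sense(); print(s['opening'],s['gripper_force'],s['wrist_force'])
robot.goto([.443,-.088,.13],list(o)); 
robot.move_straight([.443,-.088,z+.004],vel=.15)
print(robot.move_straight([.443,-.088,z-.003],vel=.03,contact_N=4),robot.sense()['tcp_pos'])
robot.grip(.74); robot.move_straight([.443,-.088,.16],vel=.2)
d=snap('top','top1'); s=robot.sense(); print(s['t'],s['joint_pos'].round(2)); 
w=snap('wrist','w3'); cv2.imwrite('pics/v3.png',np.hstack([cv2.imread('pics/top1.png')[120:330,180:460],cv2.resize(cv2.imread('pics/w3.png'),(280,210))]))
E
```

```text
False
0.5069139288507927 40.27246356010437 [0.44298975 0.06737037 0.03189856]
0.503797121654218 40.67897915840149 [ 0.01179339 -1.03218816 -0.58014402]
True [ 0.44460072 -0.08783824  0.03176983]
9.0667 [ 0.93  0.37 -0.99  2.09  0.4   0.88  0.28]
```

View pics/v3.png

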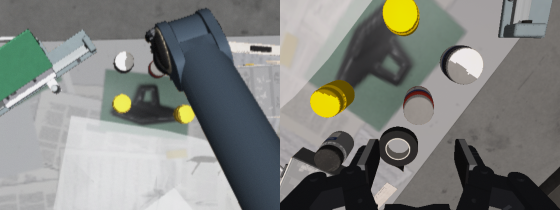

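```bash
cat > search.py <<'E'
from plan import *
def Rr(lean,az,roll):
    a=np.radians(lean);b=np.radians(az); h=np.cos(b)*EX+np.sin(b)*EY; z=np.sin(a)*h-np.cos(a)*EZ
    y=np.cross(EZ,h); x=np.cross(y,z); c=np.radians(roll); y2=np.cos(c)*y+np.sin(c)*x
    return np.c_[np.cross(y2,z),y2,z]
def path(pts,R,seeds):
    for s in seeds:
        q=s;ok=True;Q=[]
        for p in pts:
            q,e=solve(p,R,P,sg,q,lo,hi)
            if e>1e-4: ok=False;break
            Q.append(q)
        if ok: return Q
rng=np.random.default_rng(2)
seeds=[np.array([.5,.43,-1.3,2.38,1.4,.6,r]) for r in(-1,.3,1.5)]+[np.array([.5,.43,1.2,2.38,-.9,.6,r]) for r in(-1,1)]+[np.array([.2,.43,-1.2,2.38,3,.6,-1])]
if __name__=='__main__':
    sets={'barA':[L(-22,y,137) for y in(25,50,82)],'barB':[L(-22,y,137) for y in(133,110,86)],'post':[L(-59,y,74) for y in(-19,25,-60,-122)]}
    for n,pts in sets.items():
        for lean in ((30,28,25,22) if n!='post' else (22,18,15)):
            hit=[]
            for az in(-30,-15,0,15,30):
                for roll in(-30,0,30) if n!='post' else(-20,0,20):
                    for f in(1,-1):
                        R=Rr(lean,az,roll)@np.diag([f,f,1]); Q=path(pts,R,seeds)
                        if Q: hit.append((az,roll,f,Q[0].round(2).tolist()))
            print(n,lean,len(hit),*hit[:5],sep='\n   ',flush=True)
            if hit: break
E
timeout 500 python3 search.py
```

```text
barA
   30
   3
   (-30, -30, 1, [-0.06, 0.21, -0.79, 2.41, 1.27, 0.53, -0.83])
   (-30, 0, 1, [0.24, 0.32, -1.14, 2.4, 1.34, 0.67, -0.35])
   (-30, 30, 1, [-0.06, 0.21, -0.79, 2.41, 1.27, 0.53, 0.22])
barB
   30
   2
   (30, 0, -1, [0.5, 0.45, -1.36, 2.39, 1.15, 0.29, -2.26])
   (30, 30, -1, [0.47, 0.41, -1.31, 2.39, 1.06, 0.24, -1.66])
post
   22
   1
   (30, 20, -1, [0.79, 0.68, -1.33, 2.38, 1.08, 0.47, -1.46])
```

The jar stands upright in its new place, with the red jar's lid at right half (418,103). Next I'll choose leaning attitudes by their computed clearance to the roof.

```bash
cat > clr.py <<'E'
from search import *
seeds=[np.array([.4,.4,-1.2,2.35,1.2,.5,r]) for r in(-2.2,-.8,.5,1.8)]
g=np.linspace(-1,1,9)
def box(hx,hy,z0,z1):
    a=[(sx*hx,t*hy,z) for sx in(-1,1) for t in g for z in np.linspace(z0,z1,25)]+[(t*hx,sy*hy,z) for sy in(-1,1) for t in g for z in np.linspace(z0,z1,25)]
    a+=[(s*hx,t*hy,z0) for s in g for t in g]; return np.array(a)
def tool(half): return np.vstack([box(.038,.0425,-.30,-.062),box(.013,half,-.062,.011)])
def clear(p,R,T):
    W=T@R.T+p; q=W[:,:2]-O; l=np.c_[q@ex,q@ey,W[:,2]]
    lo_,hi_=np.array([-.030,-.045,.192]),np.array([.063,.135,.196])
    return np.linalg.norm(np.maximum(np.maximum(lo_-l,l-hi_),0),axis=1).min()*1e3
if __name__=='__main__':
    sets={'barA':([L(-23,y,137) for y in(25,50,82)],.022),'barB':([L(-23,y,137) for y in(133,110,86)],.022),'post':([L(-59,y,74) for y in(25,-19,-60,-122)],.04)}
    for n,(pts,half) in sets.items():
        T=tool(half);hit=[]
        for lean in ((34,30,26,22) if n!='post' else (22,18,14)):
            for az in(-30,-15,0,15,30):
                for roll in((-az,0) if az else (0,)):
                    R0=Rr(lean,az,roll); c=min(clear(p,R0,T) for p in pts)
                    if c<2: continue
                    for f in(1,-1):
                        R=R0@np.diag([f,f,1]); Q=path(pts,R,seeds)
                        if Q: hit.append((round(c,1),lean,az,roll,f,Q[0].round(2).tolist(),Q[-1].round(2).tolist()))
        hit.sort(key=lambda h:-h[0]); print(n,len(hit),*hit[:7],sep='\n   ',flush=True)
E
time timeout 560 python3 clr.py
```

```text
barA
   1
   (np.float64(4.8), 26, 0, 0, -1, [0.55, 0.33, -1.25, 2.39, 1.12, 0.37, -2.62], [0.02, 0.18, -0.81, 2.4, 0.94, 0.26, -2.62])
barB
   0
post
   4
   (np.float64(24.5), 18, 15, -15, 1, [0.55, 0.56, -1.25, 2.41, 1.18, 0.48, 0.51], [0.9, 0.69, -1.28, 2.29, 1.03, 0.56, 1.06])
   (np.float64(21.0), 18, -30, 30, 1, [0.4, 0.66, -1.36, 2.4, 1.34, 0.89, 0.22], [0.78, 0.71, -1.35, 2.34, 1.37, 0.81, 0.63])
   (np.float64(16.4), 18, 15, 0, -1, [0.3, 0.37, -0.9, 2.42, 0.84, 0.27, -2.06], [0.72, 0.5, -0.99, 2.3, 0.64, 0.36, -1.48])
   (np.float64(6.3), 18, 30, 0, -1, [0.24, 0.35, -0.77, 2.39, 0.26, 0.24, -1.18], [0.58, 0.44, -0.77, 2.26, 0.11, 0.38, -0.69])
real	0m52.029s
user	0m52.364s
sys	0m0.096s
```

```bash
cat > clr2.py <<'E'
from clr import *
seeds=[np.array([.4,.3,-1.2,2.38,1.1,.4,r]) for r in(-2.2,-.8,.5,1.8)]
T=tool(.022)
for n,ys in(('A',(25,82)),('B',(133,86))):
    hit=[]
    for z in(137,139):
      pts=[L(-24,y,z) for y in ys]
      for lean in(22,25,28,31):
        for az in(-20,-10,0,10,20):
            # reachability is nearly roll independent: find best roll by clearance first
            for roll in(0,-45,45,90):
                R0=Rr(lean,az,roll); c=min(clear(p,R0,T) for p in pts)
                if c<4: continue
                for f in(1,-1):
                    Q=path(pts,R0@np.diag([f,f,1]),seeds)
                    if Q: hit.append((round(float(c),1),z,lean,az,roll,f,Q[0].round(3).tolist(),Q[-1].round(3).tolist()))
    hit.sort(key=lambda h:-h[0]); print(n,len(hit),*hit[:8],sep='\n   ',flush=True)
E
time timeout 570 python3 clr2.py
```

```text
A
   1
   (4.0, 139, 25, 0, 0, -1, [0.244, 0.193, -0.864, 2.385, 0.679, 0.241, -2.21], [-0.15, 0.149, -0.621, 2.399, 0.717, 0.247, -2.415])
B
   1
   (6.6, 139, 28, 0, 0, 1, [-0.013, 0.213, -0.953, 2.409, 1.212, 0.357, 0.116], [0.147, 0.203, -0.964, 2.42, 1.166, 0.282, 0.287])
real	0m23.305s
user	0m23.652s
sys	0m0.100s
```

```bash
cat > clr3.py <<'E'
import kin; kin.lo=kin.lo-.018; kin.hi=kin.hi+.018
from clr import *
lo,hi=kin.lo,kin.hi
def solve2(pos,R,seed):
    Rt=Ro.from_matrix(R); f=lambda q:(lambda a:np.r_[(a[0]-pos)*5,(a[1].inv()*Rt).as_rotvec()])(fk(P,q,sg))
    r=least_squares(f,np.clip(seed,lo+.003,hi-.003),bounds=(lo,hi),max_nfev=300); return r.x,np.abs(r.fun).max()
T=tool(.022)
if __name__=='__main__':
  rng=np.random.default_rng(5)
  base=[np.array([.3,.3,-1.2,2.4,1.2,.4,r]) for r in(-2.2,-.8,.5)]; S=base+[b+rng.normal(0,.2,7) for b in base]
  for n,ys in(('A',(30,80)),('B',(130,86))):
    hit=[];pts=[L(-24,y,139) for y in ys]
    for lean in(30,29,28,27,26):
        for az in(-8,0,8):
            c=min(clear(p,Rr(lean,az,0),T) for p in pts)
            for f in(1,-1):
                R=Rr(lean,az,0)@np.diag([f,f,1]);worst=[]
                for s in S:
                    q,e=solve2(pts[0],R,s)
                    if e>2e-4: worst.append(e); continue
                    q2,e2=solve2(pts[1],R,q)
                    if e2<2e-4: hit.append((round(float(c),1),lean,az,f,q.round(3).tolist(),q2.round(3).tolist()));break
    hit.sort(key=lambda h:-h[0]); print(n,len(hit),*hit[:8],sep='\n   ',flush=True)
E
time timeout 570 python3 clr3.py
```

```text
A
   21
   (8.4, 30, 0, 1, [0.632, 0.392, -1.37, 2.429, 1.428, 0.411, 0.226], [0.456, 0.364, -1.343, 2.434, 1.447, 0.46, 0.062])
   (7.5, 29, 0, 1, [0.423, 0.24, -1.079, 2.424, 1.21, 0.236, 0.408], [0.255, 0.23, -1.068, 2.429, 1.289, 0.301, 0.188])
   (6.6, 28, 0, 1, [0.61, 0.375, -1.341, 2.408, 1.289, 0.405, 0.356], [0.468, 0.385, -1.365, 2.412, 1.342, 0.491, 0.168])
   (5.7, 27, 0, 1, [0.607, 0.378, -1.341, 2.397, 1.231, 0.418, 0.412], [0.439, 0.354, -1.316, 2.401, 1.265, 0.459, 0.239])
   (5.7, 27, 0, -1, [0.512, 0.293, -1.198, 2.399, 1.124, 0.321, -2.639], [-0.012, 0.164, -0.765, 2.416, 0.961, 0.235, -2.648])
   (5.6, 30, -8, 1, [0.387, 0.249, -1.114, 2.435, 1.395, 0.341, 0.05], [0.16, 0.226, -1.038, 2.435, 1.376, 0.392, -0.078])
   (5.6, 30, 8, 1, [0.69, 0.407, -1.37, 2.42, 1.331, 0.331, 0.498], [0.476, 0.321, -1.271, 2.433, 1.374, 0.306, 0.302])
   (4.9, 26, 0, 1, [0.443, 0.26, -1.113, 2.39, 0.986, 0.297, 0.631], [0.271, 0.245, -1.088, 2.395, 1.068, 0.341, 0.412])
B
   16
   (7.5, 29, 0, 1, [0.162, 0.278, -1.157, 2.416, 1.343, 0.432, 0.01], [0.315, 0.268, -1.167, 2.426, 1.329, 
[... 212 characters left out ...]
 0.276, -1.173, 2.403, 1.192, 0.376, 0.28])
   (5.6, 30, -8, 1, [0.054, 0.272, -1.109, 2.416, 1.37, 0.52, -0.197], [0.208, 0.256, -1.121, 2.432, 1.391, 0.439, -0.102])
   (5.6, 30, 8, 1, [0.007, 0.191, -0.897, 2.437, 1.323, 0.222, 0.179], [0.33, 0.244, -1.104, 2.436, 1.313, 0.222, 0.328])
   (4.9, 26, 0, 1, [0.148, 0.275, -1.131, 2.383, 1.156, 0.436, 0.199], [0.297, 0.267, -1.144, 2.393, 1.112, 0.373, 0.357])
   (4.8, 29, -8, 1, [0.061, 0.274, -1.111, 2.406, 1.32, 0.518, -0.143], [0.208, 0.255, -1.116, 2.421, 1.329, 0.436, -0.037])
   (4.8, 29, 8, 1, [0.297, 0.32, -1.252, 2.417, 1.35, 0.386, 0.188], [0.504, 0.375, -1.35, 2.421, 1.345, 0.387, 0.322])
real	2m31.517s
user	2m31.919s
sys	0m0.064s
```

```bash
cat > pawl.py <<'E'
from clr3 import *
R28=Rr(28,0,0); o28=Ro.from_matrix(R28).as_euler('xyz'); R0=Rr(0.01,0,0); o0=Ro.from_matrix(R0).as_euler('xyz')
def prejoints(y,seed):
    qT,e=solve2(L(-24,y,139),R28,np.array(seed)); q,R=qT,R28; errs=[e]
    for a,p in((20,L(-33,y,143)),(10,L(-42,y,147)),(0.01,L(-52,y,151)),(0.01,L(-58,y,200))):
        q,e=solve2(p,Rr(a,0,0),q); errs.append(e)
    for k in np.linspace(0,1,9):
        c=clear(L(-52+28*k,y,151-12*k),Rr(28*k+.01,0,0),T); print(round(float(c),1),end=' ')
    print('errs',np.max(errs),'pre',q.round(2),'T',qT.round(2)); return q
if __name__=='__main__':
    q=prejoints(28,[.61,.375,-1.341,2.408,1.289,.405,.356])
    robot.move_straight([.43,-.06,.30],vel=.3); robot.grip(0,40)
    robot.move_joints(list(q)); s=robot.sense(); print(loc(s['tcp_pos']),s['t'])
    robot.move_straight(list(L(-52,28,151)),vel=.15)
    print(robot.move_straight(list(L(-24,28,139)),vel=.04,attitude=list(o28),contact_N=6))
    s=robot.sense(); print(loc(s['tcp_pos']),s['joint_pos'].round(2),s['wrist_force'].round(1),s['t'])
    snap('wrist','w4')
E
python3 pawl.py
```

```text
9.0 8.1 7.3 6.7 6.1 6.0 5.9 6.2 6.6 errs 5.223404026810714e-07 pre [ 0.57  0.37 -1.34  2.1   0.43  1.    1.13] T [ 0.62  0.37 -1.34  2.41  1.29  0.4   0.37]
[-57.69919161  26.77104199 200.16770319] 11.425
False
[-23.66198811  28.05743764 139.39800796] [ 0.35  0.21 -0.98  2.41  1.03  0.21  0.58] [-0.3  0.1 -0.1] 13.3583
```

```bash
python3 - <<'E'
from pawl import *
d=np.load('pics/w4.npz'); print(proj(d,L(-16,55,132)),proj(d,L(-26,55,132)))
b=cv2.resize(cv2.imread('pics/w4.png'),(640,480)); cv2.imwrite('pics/w4b.png',b)
E
```

```text
[336.49898687 298.89404134] [339.49076692 286.46939273]
```

View pics/w4b.png

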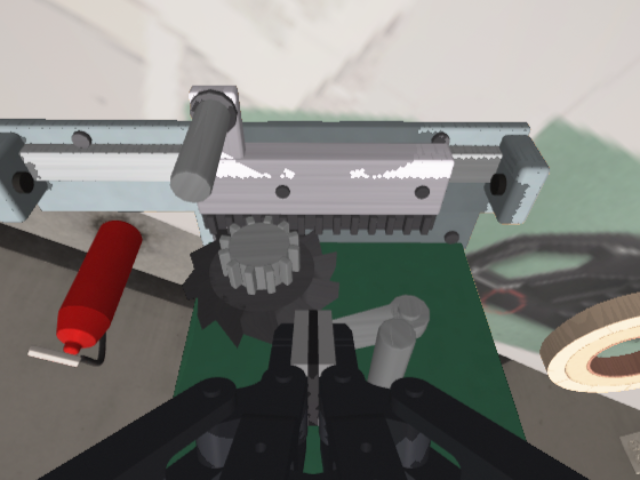

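The wrist view shows the closed fingertips at (313,320). The bar is just to the left side of local y (its free end at (397,330), where predicted) and the pawl pivot is at (408,310). The roof is clear, so I'll push.

```bash
python3 - <<'E'
from pawl import *
for y in(50,66,78,84):
    c=robot.move_straight(list(L(-24,y,139)),vel=.06,contact_N=10); s=robot.sense()
    print(y,c,loc(s['tcp_pos']).round(1),s['wrist_force'].round(1),s['joint_pos'].round(2))
    if c: break
robot.move_straight(list(L(-24,s['tcp_pos']@EY*0+loc(s['tcp_pos'])[1]-8,139)),vel=.1)
robot.sleep(.2)
d=snap('wrist','w5'); print(proj(d,L(-26,103,133))*8/7,proj(d,L(-26,55,132))*8/7,robot.sense()['t'])
cv2.imwrite('pics/w5b.png',cv2.resize(cv2.imread('pics/w5.png'),(640,480)))
E
```

```text
50 False [-23.9  50.1 139. ] [ 0.2 -1.1  0.3] [ 0.25  0.2  -0.95  2.42  1.08  0.23  0.47]
66 False [-24.1  65.9 138.9] [0.7 0.4 0.1] [ 0.19  0.2  -0.94  2.42  1.12  0.25  0.39]
78 False [-24.1  77.7 138.9] [ 1.2 -0.6  0.1] [ 0.15  0.2  -0.94  2.42  1.14  0.26  0.33]
84 False [-24.1  83.6 138.9] [-1.2  0.4 -0.6] [ 0.13  0.2  -0.94  2.42  1.15  0.27  0.31]
[389.12493229 331.03715883] [256.9193683  328.66524072] 15.4417
```

View pics/w5b.png

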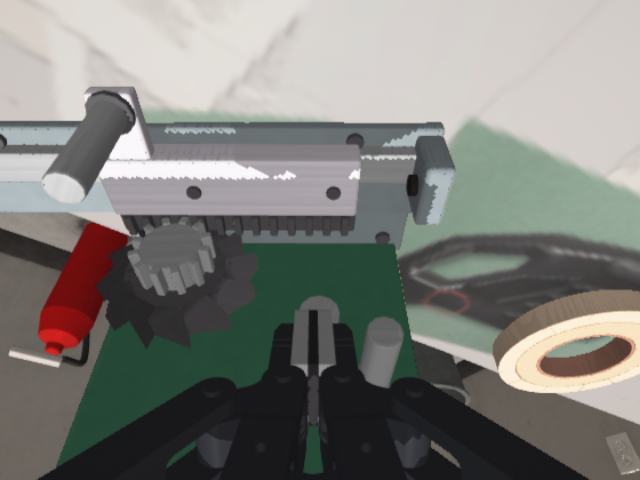

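Bar's free end is now at (385,333), exactly the pawl 1.0 prediction (389,331): it is thrown over and staying. I'll back out and cage the post.

```bash
cat > post.py <<'E'
from pawl import *
Rp=Rr(18,15,-15); op=Ro.from_matrix(Rp).as_euler('xyz')
qT,e=solve2(L(-59,-19,72),Rp,np.array([.65,.6,-1.26,2.36,1.12,.5,.7]))
q1,e1=solve2(L(-59,-19,140),Rp,qT)
print(e,e1,qT.round(2),q1.round(2)); q=qT
for y in(0,20,32,0,-60,-100,-128): q,e=solve2(L(-59,y,72),Rp,q); print(y,e<1e-4,q.round(2))
print('clear',[round(float(clear(L(-59,y,z),Rp,tool(.035))),1) for y,z in((-19,140),(-19,110),(30,72),(-19,72))])
d=np.load('pics/w5.npz'); print(proj(d,L(-58,-19,92))*8/7)
E
python3 post.py && python3 - <<'E'
from post import *
y=loc(robot.sense()['tcp_pos'])[1]
robot.move_straight(list(L(-52,y,151)),vel=.08,attitude=list(o0)); robot.move_straight(list(L(-58,y,215)),vel=.2)
robot.move_straight(list(L(-75,-19,215)),vel=.3); robot.grip(.42,40)
robot.move_joints(list(q1)); s=robot.sense(); print(loc(s['tcp_pos']),s['t'],s['opening'])
print(robot.move_straight(list(L(-59,-19,72)),vel=.08,contact_N=6)); s=robot.sense(); print(loc(s['tcp_pos']),s['wrist_force'].round(1),s['t'],s['joint_pos'].round(2))
snap('wrist','w6'); cv2.imwrite('pics/w6b.png',cv2.resize(cv2.imread('pics/w6.png'),(640,480)))
E
```

```text
2.1692348363554536e-06 3.0394066292960386e-07 [ 0.66  0.59 -1.25  2.39  1.14  0.49  0.68] [ 0.82  0.41 -1.37  2.33  0.63  0.5   1.15]
0 True [ 0.61  0.58 -1.25  2.4   1.16  0.48  0.6 ]
20 True [ 0.56  0.56 -1.25  2.41  1.19  0.48  0.52]
32 True [ 0.52  0.56 -1.24  2.41  1.2   0.48  0.47]
0 True [ 0.6   0.56 -1.23  2.4   1.15  0.47  0.62]
-60 True [ 0.74  0.59 -1.22  2.35  1.05  0.47  0.87]
-100 True [ 0.81  0.61 -1.19  2.32  0.96  0.47  1.06]
-128 True [ 0.86  0.63 -1.18  2.28  0.92  0.49  1.16]
clear [16.7, 14.4, 25.1, 25.1]
[ 59.9903169  189.70128934]
2.1692348363554536e-06 3.0394066292960386e-07 [ 0.66  0.59 -1.25  2.39  1.14  0.49  0.68] [ 0.82  0.41 -1.37  2.33  0.63  0.5   1.15]
0 True [ 0.61  0.58 -1.25  2.4   1.16  0.48  0.6 ]
20 True [ 0.56  0.56 -1.25  2.41  1.19  0.48  0.52]
32 True [ 0.52  0.56 -1.24  2.41  1.2   0.48  0.47]
0 True [ 0.6   0.56 -1.23  2.4   1.15  0.47  0.62]
-60 True [ 0.74  0.59 -1.22  2.35  1.05  0.47  0.87]
-100 True [ 0.81  0.61 -1.19  2.32  0.96  0.47  1.06]
-128 True [ 0.86  0.63 -1.18  2.28  0.92  0.49  1.16]
clear [16.7, 14.4, 25.1, 25.1]
[ 59.9903169  189.70128934]
[-58.26561358 -19.14632971 140.59219714] 19.1 0.42566766162071645
False
[-58.14027976 -18.94678205  72.64666324] [ 0.5 -0.2  0.4] 20.1 [ 0.5   0.44 -1.01  2.39  0.88  0.31  0.91]
```

View pics/w6b.png

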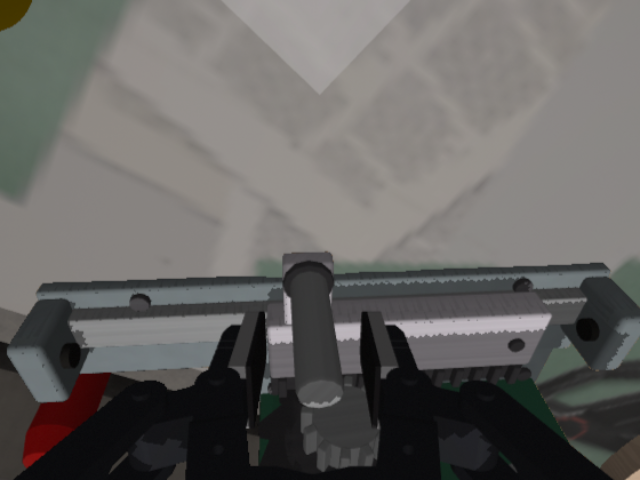

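The post (top at (320,392)) stands midway between the open pads at (250,365) and (375,365). Now the run to the left stop, then back to the right.

```bash
python3 - <<'E'
from pawl import *
def st(n,c): s=robot.sense(); print(n,c,loc(s['tcp_pos']).round(1),s['wrist_force'].round(1),round(s['t'],1),s['joint_pos'].round(2)); return loc(s['tcp_pos'])
c=robot.move_straight(list(L(-58,40,72)),vel=.06,contact_N=18); p=st('left',c)
robot.sleep(.3); st('hold',0)
if c and p[1]>12:
    c=robot.move_straight(list(L(-58,-95,72)),vel=.1,contact_N=18); p=st('right1',c)
    if not c:
        c=robot.move_straight(list(L(-58,-138,72)),vel=.06,contact_N=18); p=st('right',c)
E
```

```text
left True [-58.7  18.9  71.8] [ 1.6 -3.4  2.3] 20.9 [ 0.34  0.4  -0.95  2.41  0.92  0.29  0.75]
hold 0 [-58.8  19.   71.6] [ 2.3 -3.9  4. ] 21.1 [ 0.35  0.4  -0.95  2.41  0.92  0.29  0.75]
right1 False [-57.5 -94.8  72.2] [ 0.   0.4 -0.3] 22.4 [ 0.72  0.53 -1.08  2.32  0.84  0.4   1.14]
right True [ -57.7 -119.5   72. ] [-0.8  2.2  0.6] 23.0 [ 0.79  0.57 -1.1   2.29  0.83  0.43  1.23]
```

The left contact came about 1 mm short of what I predicted. A harder second run will tell a true stop from an impact trip, and it is harmless to the required order.

```bash
python3 - <<'E'
from pawl import *
def st(n,c): s=robot.sense(); print(n,c,loc(s['tcp_pos']).round(1),s['wrist_force'].round(1),'Fy',round(float(s['wrist_force']@EY),1),round(s['t'],1)); return loc(s['tcp_pos'])
c=robot.move_straight(list(L(-58,5,72)),vel=.12,contact_N=25); st('mid',c)
c=robot.move_straight(list(L(-58,40,72)),vel=.04,contact_N=35); p=st('left',c)
robot.sleep(.3); st('hold',0); d=snap('wrist','w7')
def post(d):
    vv,uu=np.mgrid[0:420,0:560];Z=d['range_z'];W=(np.stack([(uu-d['cx'])/d['fx'],(vv-d['cy'])/d['fy'],np.ones_like(Z)],-1)*Z[...,None]-d['t'])@d['R']
    q=W[...,:2]-O; l=np.stack([q@ex,q@ey,W[...,2]],-1)*1e3
    m=(Z>0)&(l[...,2]>89)&(l[...,2]<95)&(abs(l[...,0]+58)<12)&(abs(l[...,1]-p[1])<22); return m.sum(),l[m].mean(0).round(1),l[m].min(0).round(1),l[m].max(0).round(1)
print(post(d))
c=robot.move_straight(list(L(-58,-100,72)),vel=.12,contact_N=25); st('r1',c)
c=robot.move_straight(list(L(-58,-138,72)),vel=.04,contact_N=35); p=st('right',c); robot.sleep(.3); st('hold',0); print(post(snap('wrist','w8')))
E
```

```text
mid False [-57.9   4.9  72. ] [-0.4  0.4  0.2] Fy 0.5 24.1
left True [-57.9  19.1  71.6] [ 2.4 -3.8  1.9] Fy -4.5 24.8
hold 0 [-58.   19.   71.5] [ 2.5 -2.8  1.5] Fy -3.8 25.1
(np.int64(1234), array([-59.9,  10.2,  91.2]), array([-69.9,  -2.7,  89. ]), array([-50.1,  35.5,  95. ]))
r1 False [-57.7 -99.7  72.2] [ 0.2  0.6 -0.1] Fy 0.4 26.3
right True [ -57.6 -119.5   71.9] [-0.8  3.4  1.2] Fy 3.3 27.0
hold 0 [ -57.7 -119.4   71.9] [0.3 1.6 0.2] Fy 1.2 27.3
(np.int64(1203), array([ -60.3, -113.9,   91.2]), array([ -70. , -141.4,   89. ]), array([ -49.9, -103.1,   95. ]))
```

Both stops repeat to 0.2 mm under twice the force, so they are real, and the carriage is home. Next: throw the pawl back.

```bash
python3 - <<'E'
from pawl import *
q=prejoints(132,[.165,.28,-1.16,2.404,1.285,.439,.07])
robot.move_straight(list(L(-58,-110,72)),vel=.08); robot.move_straight(list(L(-58,-110,145)),vel=.15)
robot.move_straight(list(L(-75,-80,215)),vel=.25); robot.grip(0,40)
robot.move_joints(list(q)); s=robot.sense(); print(loc(s['tcp_pos']),s['t'])
robot.move_straight(list(L(-52,132,151)),vel=.15)
print(robot.move_straight(list(L(-24,132,139)),vel=.05,attitude=list(o28),contact_N=6)); s=robot.sense(); print(loc(s['tcp_pos']),s['joint_pos'].round(2))
for y in(112,98,88,82):
    c=robot.move_straight(list(L(-24,y,139)),vel=.06,contact_N=10); s=robot.sense(); print(y,c,loc(s['tcp_pos']).round(1),s['wrist_force'].round(1))
    if c: break
robot.move_straight(list(L(-24,loc(s['tcp_pos'])[1]+8,139)),vel=.1); robot.sleep(.2)
d=snap('wrist','w9'); print(proj(d,L(-26,103,133))*8/7,proj(d,L(-26,55,132))*8/7,robot.sense()['t'])
cv2.imwrite('pics/w9b.png',cv2.resize(cv2.imread('pics/w9.png'),(640,480)))
E
```

```text
9.0 8.1 7.3 6.7 6.1 6.0 5.9 6.2 6.6 errs 2.2464494418567784e-06 pre [ 0.26  0.32 -1.25  2.1   0.37  0.97  0.95] T [ 0.16  0.28 -1.16  2.4   1.28  0.44  0.07]
[-58.08501503 131.23789533 199.76031008] 30.45
False
[-23.84920128 132.10213369 139.27701129] [-0.11  0.19 -0.84  2.41  1.17  0.32  0.15]
112 True [-23.1 118.  139.9] [-2.6  1.5  2.5]
[251.56270922 331.86738238] [119.51488965 329.47462605] 33.4167
```

View pics/w9b.png

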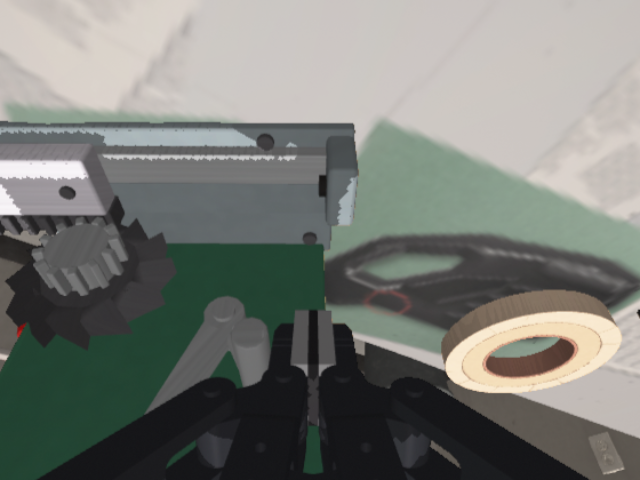

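The bar's free end at (250,333) is still at pawl 1.0, and the fingers are to its left at (313,330). The stop tripped on first touch at y=118. I'll retry slowly in small steps and watch the force.

```bash
python3 - <<'E'
from pawl import *
for y in(119,117,115,113,110):
    c=robot.move_straight(list(L(-24,y,139)),vel=.02,contact_N=12); s=robot.sense(); print(y,c,loc(s['tcp_pos']).round(1),[round(float(s['wrist_force']@a),1) for a in(EX,EY,EZ)],s['joint_pos'].round(2))
    if c: break
E
```

```text
119 False [-23.8 119.5 139.3] [-1.1, 2.5, 2.2] [-0.07  0.18 -0.84  2.42  1.16  0.29  0.2 ]
117 False [-23.7 118.4 139.5] [-3.7, 4.8, 6.8] [-0.06  0.18 -0.84  2.42  1.16  0.29  0.21]
115 False [-23.5 117.4 139.8] [-5.4, 6.0, 9.8] [-0.05  0.18 -0.84  2.42  1.16  0.28  0.22]
113 False [-23.5 116.4 140.1] [-8.2, 7.5, 12.1] [-0.05  0.18 -0.85  2.42  1.15  0.28  0.22]
110 False [-23.4 111.2 139.8] [-0.7, 0.8, 1.8] [-0.03  0.18 -0.84  2.42  1.15  0.28  0.23]
```

```bash
cat > bar.py <<'E'
from pawl import *
def bar(name='wq',cam='wrist'):
    d=snap(cam,name); vv,uu=np.mgrid[0:420,0:560];Z=d['range_z'];W=(np.stack([(uu-d['cx'])/d['fx'],(vv-d['cy'])/d['fy'],np.ones_like(Z)],-1)*Z[...,None]-d['t'])@d['R']
    q=W[...,:2]-O; l=np.stack([q@ex,q@ey,W[...,2]],-1)*1e3
    ty=loc(robot.sense()['tcp_pos'])[1]
    m=(Z>0)&(l[...,2]>115)&(l[...,2]<150)&(l[...,0]>-30)&(l[...,0]<25)&(l[...,1]>35)&(l[...,1]<125)
    h=np.histogram(l[m][:,1],bins=np.arange(35,126,5)); print('tcp y',round(ty,1),list(zip(h[1].astype(int).tolist(),h[0].tolist())))
    return l,m
if __name__=='__main__':
    l,m=bar()
    for a in range(45,125,10):
        k=m&(l[...,1]>=a)&(l[...,1]<a+10)
        if k.sum()>20: print(a,k.sum(),'x',np.percentile(l[k][:,0],[2,98]).round(),'ztop',np.percentile(l[k][:,2],[5,95]).round(1))
    # the same in the picture taken before (bar known at 1.0)
    s=robot.sense(); print(s['wrist_force'],s['t'])
E
python3 bar.py
```

```text
tcp y 110.2 [(35, 0), (40, 0), (45, 0), (50, 0), (55, 0), (60, 0), (65, 0), (70, 0), (75, 0), (80, 41), (85, 523), (90, 529), (95, 102), (100, 64), (105, 9), (110, 7), (115, 40), (120, 56)]
75 41 x [-25.   7.] ztop [135.1 139.3]
85 1052 x [-26.  -2.] ztop [131.7 143.2]
95 166 x [-30. -23.] ztop [132.  140.9]
115 96 x [-30. -28.] ztop [131.8 136.2]
[-0.46029967  2.00851063  0.50143288] 35.0167
```

The bar has moved (its depth points are at y 84–96), so I'll keep pushing.

```bash
python3 - <<'E'
from bar import *
for y in(102,95,90,85,80):
    c=robot.move_straight(list(L(-24,y,139)),vel=.05,contact_N=12); s=robot.sense(); print(y,c,loc(s['tcp_pos']).round(1),[round(float(s['wrist_force']@a),1) for a in(EX,EY,EZ)])
    if c: break
robot.move_straight(list(L(-24,loc(s['tcp_pos'])[1]+8,139)),vel=.1); robot.sleep(.3); l,m=bar('wr')
k=m&(l[...,1]>40)&(l[...,1]<72); print(k.sum(),np.percentile(l[k],[2,50,98],axis=0).round(1) if k.sum() else '',robot.sense()['t'])
E
```

```text
102 False [-24.4 100.8 138.5] [0.1, -0.8, -0.2]
95 False [-24.1  94.6 138.8] [0.6, 0.3, 0.3]
90 False [-24.   89.9 139. ] [0.0, -0.9, 0.0]
85 False [-24.   84.9 139. ] [-0.1, -0.7, -0.3]
80 False [-24.  80. 139.] [0.3, 1.0, -0.8]
tcp y 87.8 [(35, 0), (40, 0), (45, 89), (50, 565), (55, 781), (60, 355), (65, 0), (70, 5), (75, 64), (80, 6), (85, 0), (90, 9), (95, 54), (100, 0), (105, 0), (110, 0), (115, 0), (120, 0)]
1790 [[-25.8  49.3 126.9]
 [-19.7  56.6 136.1]
 [  9.7  61.7 138.9]] 36.9667
```

The bar is now at y≈55.5 with its top at z 139, which matches pawl 0. I'll retreat, check everything from the top camera, and hand in.

```bash
python3 - <<'E'
from bar import *
robot.move_straight(list(L(-52,88,151)),vel=.08,attitude=list(o0)); robot.move_straight(list(L(-58,88,230)),vel=.2)
l,m=bar('ws'); 
robot.move_straight(list(L(-75,40,330)),vel=.3); 
d=snap('top','top2'); Z=d['range_z'];vv,uu=np.mgrid[0:420,0:560];W=(np.stack([(uu-d['cx'])/d['fx'],(vv-d['cy'])/d['fy'],np.ones_like(Z)],-1)*Z[...,None]-d['t'])@d['R']
for n,c,h in(('post',L(-58,-110,0),(.08,.1)),('jarc',[.443,-.088],(.05,.07)),('jara',[.457,-.005],(.05,.075)),('jarb',[.373,-.219],(.05,.07)),('tape',[.457,-.175],(.014,.03))):
    k=(Z>0)&(W[...,2]>h[0])&(W[...,2]<h[1])&(np.hypot(W[...,0]-c[0],W[...,1]-c[1])<.045); print(n,k.sum(),W[k].mean(0).round(3),loc(W[k].mean(0)).round(1))
s=robot.sense(); print(s['t'],s['wrist_force'].round(1))
E
```

```text
tcp y 87.4 [(35, 0), (40, 0), (45, 94), (50, 339), (55, 384), (60, 132), (65, 0), (70, 0), (75, 0), (80, 0), (85, 0), (90, 0), (95, 0), (100, 0), (105, 0), (110, 0), (115, 0), (120, 0)]
post 41 [0.449 0.075 0.092] [ -57.8 -109.2   91.9]
jarc 245 [ 0.443 -0.086  0.061] [-149.3 -241.6   60.9]
jara 297 [ 0.458 -0.007  0.065] [ -93.6 -183.2   64.9]
jarb 250 [ 0.372 -0.224  0.059] [-283.  -319.4   59. ]
tape 459 [ 0.459 -0.175  0.02 ] [-183.7 -324.4   19.9]
40.0667 [-0.5  0.8 -0.2]
```

```bash
python3 -c "
from plant import robot
print(robot.close_job())"
```

```text
the job is handed in; nothing more can be done
None
```

The job is handed in at about 40 s: the red jar stands upright about 116 mm clear of the slide, the pawl was thrown up and stayed, the carriage ran to the left stop and back home twice (the second run only to confirm the stops; no sticky spot tripped the contact check mid-travel), and the pawl is back in the teeth; throwing it back, the fingers briefly pressed on the bar at about 16 N.

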